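Slide the shelf label into its lane holder

TASK

Set up the can lane: take the red can off the yellow label and stand it in the free front place of the clear can lane, then press down on the label's dark pad and drag the label, flat on the table, out of the blue tray and into the black holder at the lane's front until it is fully home against the orange stop. Never press on the label with more than about 20 N, do not push it by its edges, and leave the other cans, the jar and the tape roll where they are.

Things in the scene. Friction and masses are not known exactly. Their poses are not given: they have to be found in the camera images.
- label: The label: stiff smooth yellow plastic card, 96 mm (x) by 190 mm, 3 mm thick, 0.12 kg. Origin on its underside, on its centre line, 65 mm behind its front: it spans y = -125 (tail) to +65 mm (front, red band). Tail bare; a dark springy pad sits near its front. Friction 0.25 on table and holder, 0.6 or more under fingertips. Starts flat on the table, its tail in the blue tray, front (+y) to the tray's open side.
- pad (a point): Middle of the dark ribbed pad's footprint on the label's top face (10 mm towards +y from the label's origin, 3 mm above the table). The pad is 77 (x) x 88 (y) mm. Its height differs from label to label: the top is 9 to 14 mm above the table, to be found by touch. It gives about 1 mm per 12 N, at most 1.8 mm. Press here to drag the label.
- label_tray: Fixed blue three-sided rim around the label's tail, without a floor. Rims 6 mm high and wide: side rims at x = +-52 to +-58 mm, from y = -135 to -62 mm; rear rim at y = -129 to -135 mm. Open towards its own +y. Origin on the table where the label's origin starts (to within 2 mm).
- lane: Fixed unit: black label holder with a clear can lane behind it (+x). Origin on the table, mid channel: there lies the label's origin when fully home, axes parallel (label +y to unit +y), its tail standing out 60 mm. Channel along y, open at y = -65 mm, floor = table, 99 mm wide; black rails out to x = +-57.5 mm, 8.5 mm high; orange stop at y = +65 mm, 8.5 mm high.
- entry (a point): Middle of the channel's mouth, on the table, at y = -65 mm of the lane. Black flared guides 8.5 mm high run from it to y = -95 mm. Inside, lips on the rails overhang the label by about 7 mm each side, from 41.5 mm off the centre line outwards, undersides 5.5 mm above the table; between the lips the channel is open above.
- roller (a point): Steel spring roller in the middle of the -x rail, standing 4.5 mm into the channel (its inner face, 45 mm off the centre line, 3 mm up). It pushes the label against the +x rail with about 4 to 8 N: the label's front meets it when the label's origin is about 70 mm short of home and must be dragged past it against a few newtons; friction holds the label after.
- can_place (a point): Middle of the free front place on the clear lane's floor, 112 mm in +x from the lane's origin, 3 mm above the table: stand the red can here (15 mm either way will do). The lane measures x = 62 to 232 mm, y = +-45 mm inside, with walls 25 mm high (orange rims).
- tomato_can: Red can with a yellow stripe, 56 mm diameter, 85 mm high, about 0.22 kg, standing on the bare tail of the label (underside 3 mm above the table). Origin at the centre of its underside, z up.
- lane_can: Bystander: an identical red can already standing in the rear of the can lane (about 195 mm in +x from the lane's origin). Origin at the centre of its underside.
- green_can: Bystander: green can, 66 mm diameter, 100 mm high. Origin at the centre of its underside.
- blue_can: Bystander: blue can, 66 mm diameter, 100 mm high. Origin at the centre of its underside.
- orange_can: Bystander: orange can, 66 mm diameter, 100 mm high. Origin at the centre of its underside.
- jar: Bystander: amber jar with a white cap, 60 mm diameter, 90 mm high. Origin at the centre of its underside.
- tape_roll: Bystander: brown roll of tape lying flat, 70 mm diameter, 24 mm high. Origin at the centre of its underside.
Not all that is in view belongs to the job. There is more than one size of the label; the one meant has the size given above.

How it is judged (in metres and radians):
On the way, in this order (a step that is already met when the one before it is completed fails the run):
1. the red can stands upright in the free front place of the can lane, let go (x of tomato_can in the frame of lane between 0.08 and 0.16 m and y of tomato_can in the frame of lane between -0.022 and 0.022 m and z of tomato_can in the frame of lane between -0.002 and 0.008 m and angle between tomato_can's own z axis and vertical below 0.1 rad and contact force between the fingers and tomato_can below 0.2 N and linear speed of tomato_can below 0.02 m/s), for 0.2 s.
2. the label's leading end is inside the holder while the fingers press on its top (y of label in the frame of lane between -0.11 and -0.003 m and x of label in the frame of lane between -0.006 and 0.006 m and x of the grasp point in the frame of label between -0.05 and 0.05 m and y of the grasp point in the frame of label between -0.126 and 0.066 m and contact force between the fingers and label above 1.5 N), for 0.1 s.
3. the label is fully home against the stop (y of label in the frame of lane between -0.003 and 0.003 m and x of label in the frame of lane between -0.004 and 0.004 m and z of label in the frame of lane between -0.002 and 0.003 m and angle between the y axis of label and the y axis of lane, either way round below 0.04 rad and angle between label's own z axis and vertical below 0.04 rad), for 0.2 s.
At the end, for the whole second after the job is handed in: The label lies flat in the holder, within 3 mm of home along the channel, 4 mm across and 0.04 rad; the red can stands upright in the lane's front place (80 to 160 mm in +x from the lane's origin, within 22 mm of its middle line); both at rest (all of step 3 and x of tomato_can in the frame of lane between 0.08 and 0.16 m and y of tomato_can in the frame of lane between -0.022 and 0.022 m and z of tomato_can in the frame of lane between -0.002 and 0.008 m and angle between tomato_can's own z axis and vertical below 0.1 rad and linear speed of each of label, tomato_can below 0.01 m/s); the robot touches nothing.
It fails at once if the fingers press on the label with more than 20 N (contact force between the fingers and label above 20 N).
It fails at once if the label is pushed by its edge: the fingers touch it while the gripper's grasp point is not above the label (contact force between the fingers and label above 1 N and not (x of the grasp point in the frame of label between -0.05 and 0.05 m and y of the grasp point in the frame of label between -0.126 and 0.066 m)).
It fails at once if the label is lifted off the table or tipped up (height (world z) of label above 0.012 m or angle between label's own z axis and vertical above 0.15 rad).
It fails at once if another can, the jar or the tape roll is moved by more than 20 mm (distance of any of lane_can, green_can, blue_can, orange_can, jar, tape_roll from where it was at the start of the episode above 0.02 m).
It also fails if it takes over 72 s, if anything falls off the work surface, if the arm or the gripper's body presses on something with over 40 N, if the wrist force passes 120 N, or if a joint passes its speed limit or range.

ROBOT

A 6-joint arm with a two-finger parallel gripper is mounted at the origin on the work surface. World frame = base frame: x ahead of the robot, y to its left, z up, the work surface at z = 0. Lengths are in mm, angles in degrees, forces in N, time in s.
With the tool pointing down it reaches from about 350 to 850 mm from the base axis. Payload 8.1 kg.
Tool frame: the origin (TCP) lies between the finger pads; the fingertips stand 22 mm ahead of it and the grasp point (between the pads) lies 3 mm ahead of it; z points along the fingers, y is the line along which they close (so a half turn about z gives the same grasp; the last joint's range is limited). The gripper opens to 85 mm and grips with 20 to 120 N. Pads are 22 mm wide; open, the fingers measure 114 mm over their backs; the gripper's body (76 mm by 85 mm) begins 54 mm behind the grasp point. The pads swing forward as they close: fully open they stand 13 mm farther back than shut.
Start: joints at [-76.627, 7.471, 85.268, -0, 87.261, -4.893], TCP at [188.076, -569.765, 221.492] pointing down, gripper open.
Joint ranges: [-169.43, 169.43], [-51.17, 129.36], [1.28, 143.12], [-76.62, 256.62], [0, 156.53], [-152.29, 152.29]. Speed limits (degrees/s): [136.94, 136.94, 159.86, 180, 180, 180].

INTERFACE

Orientations are given as [roll, pitch, yaw] about the fixed x, y, z axes, in that order (R = Rz(yaw) Ry(pitch) Rx(roll)).
In Python, from bench import r, vision gives the robot as it stands.
- The arm moves only by the tool step_arm, never from a script. Its argument "targets" is a list that holds one entry, the list of rows, each a list of 6 numbers: the shift along the world's x, y, z in mm, then the turn, a rotation vector about the world's x, y, z in rad. In form: [[[x, y, z, rx, ry, rz], ...]]. A call has 1 to 12 rows; each row is the pose to reach, as a shift and turn from the pose commanded when the call began; what a row does not reach only later rows make up. A row lasts 1/12 s, in which the tool goes at most 41.7 mm and 7.16 degrees, less where a joint would pass 70% of its speed; a pose out of reach is approached as far as the arm can. A call with a gripper value outside its range is refused whole. "fingers" is the gripper's target within -1 to 1 (shut at 1, half-way at 0, fully open at -1), set as the call begins (left out, the last holds). The fingers move at their own pace and stop on an object; "newtons" is the grip in N (left out, the last holds). Time passes only in rows, so rows that repeat a pose let the fingers close. It gives the time, the measured TCP pose, the force, the opening and the grip force at its end, in the units of the state.
- r.sense(): the state, without advancing time (a new reading comes with each control period).
- vision.snapshot(name): name is "scene" or "top" or "wrist"; returns a dict with "img" (420x560x3 uint8, blue, green, red), "mtx" (3x3 intrinsics, pixels), "eye" and "attitude" of the camera in the world. Camera axes: x right, y up, looking along -z (the intrinsics and any distortion apply to the point x, -y, -z); pixel columns grow to the right and rows downward; lengths in mm; the calibration is good to about 2 mm. The wrist camera is an equidistant fisheye: a pixel r from the principal point sees the ray r / f radians off the axis. A picture is of the moment at which its call begins. There is no depth.
- r.hand_in(): hands the job in; it is judged then, once.
The state is a dict: "time": time; "joint_pos": joint angles; "qd": joint speeds; "joint_efforts": joint torques, N m; "tool_pos": TCP position; "tcp_rot": TCP orientation; "ft_force": force on the tool from outside, world axes, zero at the start; "wrist_torque": the same for the moment, N m; "finger_gap": finger opening in mm; "grip_force": force on a finger pad.
Only numpy, scipy, OpenCV 4.12 (cv2) and the standard library are available. Lean on these libraries where they do the work, as an engineer would, in place of code of your own. Each camera call takes 0.05 s, during which the arm holds its last target. There are 200 camera calls.

## Working session

There is one attempt and no reset: what is moved stays moved. The work goes in short steps, Python scripts to look and compute and a tool call to move; the robot and the scene stay as the last step left them, time stands still between calls to the robot, and variables do not carry over. Pictures are saved under pics/ and viewed, at most 10 in all, crops included, and the job is handed in when it is done.

Besides the shell and the picture viewer there is one more tool, called as name(argument=value, ...) on one line, values as JSON. step_arm: Moves the arm, as the interface text tells. Its arguments: {"type":"object","properties":{"targets":{"type":"array"},"fingers":{"type":"number"},"newtons":{"type":"number"}},"required":["targets"]}

```bash
mkdir -p pics; cat > h.py <<'E'
import numpy as np, cv2
from bench import r, vision
def save(n,f):
    s=vision.snapshot(n); cv2.imwrite(f'pics/{f}.png',s['img']); np.savez(f'pics/{f}.npz',**{k:np.array(v) for k,v in s.items()}); return s
def R(s):
    a=np.array(s['attitude'],float)
    if a.shape==(3,3): return a
    from scipy.spatial.transform import Rotation as Q
    return Q.from_euler('xyz',a,degrees=True).as_matrix() if a.size==3 else Q.from_quat(a).as_matrix()
def ray(s,p,fish=False):
    m=np.array(s['mtx']); x=(p[0]-m[0,2])/m[0,0]; y=(p[1]-m[1,2])/m[1,1]
    if fish:
        t=np.hypot(x,y); k=np.sin(t)/max(t,1e-9); d=np.array([x*k,-y*k,-np.cos(t)])
    else: d=np.array([x,-y,-1.])
    return R(s)@d
def pt(s,p,z,fish=False):
    d=ray(s,p,fish); e=np.array(s['eye'],float); return e+d*(z-e[2])/d[2]
def pix(s,P):
    m=np.array(s['mtx']); c=R(s).T@(np.array(P,float)-np.array(s['eye'])); return m[0,2]+m[0,0]*c[0]/-c[2], m[1,2]-m[1,1]*c[1]/-c[2]
E
python3 - <<'E'
from h import *
for n in ('scene','top'):
    s=save(n,n+'0'); print(n,{k:v for k,v in s.items() if k!='img'})
print(r.sense())
a=cv2.imread('pics/top0.png');b=cv2.imread('pics/scene0.png')
E
```

```text
scene {'mtx': array([[464.33639163,   0.        , 276.46251687],
       [  0.        , 464.33639163, 206.99192784],
       [  0.        ,   0.        ,   1.        ]]), 'eye': array([ 993.23074236, -842.05705503,  863.10033982]), 'attitude': array([48.4179034 ,  0.45511154, 28.3241094 ])}
top {'mtx': array([[504.65325782,   0.        , 277.73190143],
       [  0.        , 504.65325782, 207.5444332 ],
       [  0.        ,   0.        ,   1.        ]]), 'eye': array([ 371.945622  ,   -9.93368428, 1425.96330653]), 'attitude': array([  6.16741884,  -1.01362111, -90.76174696])}
{'time': 0.1, 'joint_pos': array([-7.66257295e+01,  7.51184118e+00,  8.53232021e+01, -3.91692810e-04,
        8.72617383e+01, -4.89370486e+00]), 'qd': array([ 0.01374362, -0.01528787, -0.18063395, -0.0016093 ,  0.05022597,
       -0.00852722]), 'joint_efforts': array([ 1.14376962e-03, -5.70952749e+01, -5.01942587e+01, -6.70145846e-05,
        8.16162850e-03,  8.51061941e-06]), 'tool_pos': array([ 187.97011668, -569.25469956,  220.53673811]), 'tcp_rot': array([-1.79903538e+02, -7.86639458e-03,  1.82679878e+01]), 'ft_force': array([ 0.4182998 ,  0.21045455, -1.74063869]), 'wrist_torque': array([0.01171723, 0.02961711, 0.02912617]), 'grip_force': 0.0, 'finger_gap': 85.30813704991043}
```

View pics/top0.png

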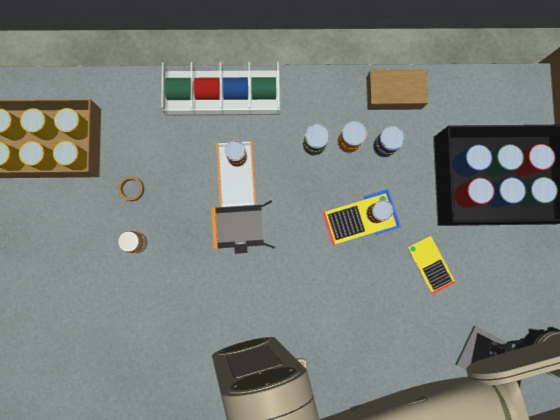

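View pics/scene0.png

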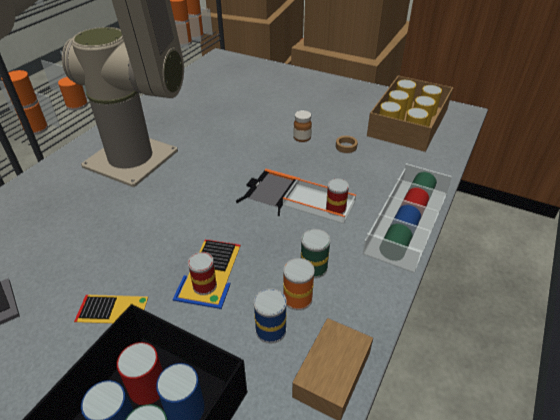

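The top view shows two yellow labels. The one at (362,217) is in the blue tray with a red can on its tail. The one at (432,265) is smaller, with no tray or can. The tray label fits the description. The holder is at (238,228), its mouth facing right in the picture, with the lane above it. I'll confirm this in an enlarged crop.

```bash
python3 - <<'E'
from h import *
a=cv2.imread('pics/top0.png')[134:256,204:408]
cv2.imwrite('pics/c1.png',cv2.resize(a,None,fx=3.9,fy=3.9,interpolation=cv2.INTER_CUBIC))
E
```

```text
(no output)
```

View pics/c1.png

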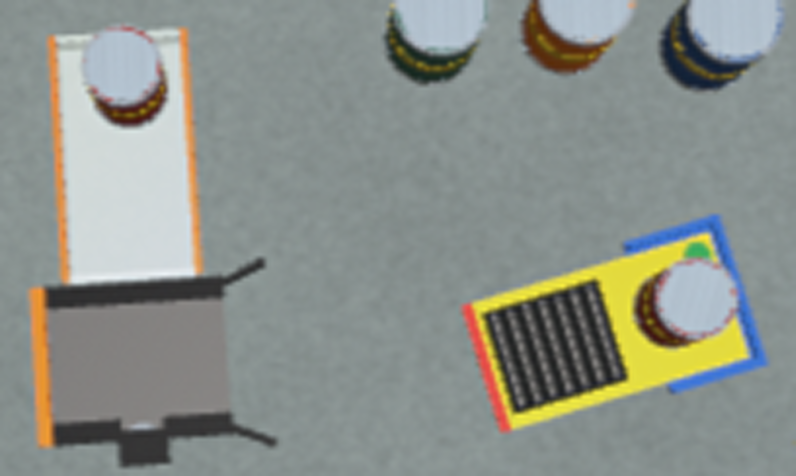

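The crop confirms it: the label in the blue tray has a dark pad, its red band faces the holder, and the red can stands on its tail.

```bash
python3 - <<'E'
from h import *
s=dict(np.load('pics/top0.npz'))
def c(u,v,z): return pt(s,((u+.5)/3.9-.5+204,(v+.5)/3.9-.5+134),z)[:2]
P=[c(465,306,3),c(507,432,3),c(752,357,3),c(710,233,3)]
print('label corners',np.round(P,1)); 
f=(P[0]+P[1])/2;t=(P[2]+P[3])/2; print('front',f,'tail',t,'len',np.linalg.norm(f-t),'w',np.linalg.norm(P[0]-P[1]),np.linalg.norm(P[2]-P[3]))
d=(f-t)/np.linalg.norm(f-t); print('yawdeg of +y',np.degrees(np.arctan2(d[1],d[0])),'origin',f-65*d, (f+t)/2-(-30)*d*-1)
pad=np.mean([c(485,315,12),c(597,280,12),c(628,378,12),c(515,412,12)],0); print('pad',pad,'origin from pad',pad-10*d)
print('can top',c(697,299,88),'can base edge', c(672,346,3))
S=[c(30,288,8.5),c(44,287,8.5),c(52,445,8.5),c(38,447,8.5)]
print('stop',np.round(S,1), np.linalg.norm(S[1]-S[2]))
M=[c(226,297,8.5),c(232,415,8.5)];print('mouth',np.round(M,1),np.linalg.norm(M[0]-M[1]))
I=[c(50,306,5.5),c(55,425,5.5)];print('inner at stop',np.round(I,1))
L=[c(48,37,25),c(187,28,25),c(200,272,25),c(62,282,25)];print('lane rim',np.round(L,1),np.linalg.norm(L[0]-L[1]),np.mean(L,0))
print('lanecan',c(121,66,88))
E
```

```text
label corners [[ 511.  -165.1]
 [ 419.1 -193.4]
 [ 471.3 -373.4]
 [ 562.6 -346. ]]
front [ 465.01435833 -179.23626019] tail [ 516.92162152 -359.71472411] len 187.79467487467588 w 96.1428808077554 95.3422122356392
yawdeg of +y 106.04572115890213 origin [ 482.98064044 -241.7039535 ] [ 499.26012013 -298.30673522]
pad [ 480.21682205 -229.46800657] origin from pad [ 482.98086545 -239.07842093]
can top [ 505.63313914 -315.3390103 ] can base edge [ 479.97486187 -315.25852849]
stop [[527.1 150.2]
 [527.7 140.1]
 [413.7 134.4]
 [412.4 144.4]] 114.13835848836695
mouth [[519.    8.6]
 [433.6   5.2]] 85.4267064088428
inner at stop [[514.2 136.1]
 [428.1 132.5]]
lane rim [[708.1 135.5]
 [713.8  34.8]
 [535.5  26.9]
 [529.4 125.5]] 100.83810878906353 [621.69032765  80.64855313]
lanecan [672.07166337  78.56436326]
```

step_arm(targets=[[[317.5, 254.5, -60, 0, 0, -0.035], [317.5, 254.5, -60, 0, 0, -0.035], [317.5, 254.5, -60, 0, 0, -0.035], [317.5, 254.5, -60, 0, 0, -0.035], [317.5, 254.5, -60, 0, 0, -0.035], [317.5, 254.5, -60, 0, 0, -0.035], [317.5, 254.5, -60, 0, 0, -0.035], [317.5, 254.5, -60, 0, 0, -0.035], [317.5, 254.5, -60, 0, 0, -0.035], [317.5, 254.5, -60, 0, 0, -0.035], [317.5, 254.5, -60, 0, 0, -0.035], [317.5, 254.5, -60, 0, 0, -0.035]]], fingers=-1)

```text
time: 1.1
tool_pos: [506.4, -313.2, 160.3]
tcp_rot: [-179.9, 0.1, 16.5]
ft_force: [-0.6, -0.7, -0.1]
finger_gap: 85.8
grip_force: 0.0
```

```bash
python3 - <<'E'
from h import *
s=save('wrist','w1'); print({k:v for k,v in s.items() if k!='img'}, r.sense()['tool_pos'],r.sense()['ft_force'])
t=save('top','t1')['img'][180:250,310:410]
w=s['img']; t=cv2.resize(t,(560,392),interpolation=cv2.INTER_CUBIC)
cv2.imwrite('pics/w1b.png',w)
E
```

```text
{'mtx': array([[325.1922621 ,   0.        , 277.12963727],
       [  0.        , 325.1922621 , 212.02498715],
       [  0.        ,   0.        ,   1.        ]]), 'eye': array([ 569.95452725, -294.10598126,  312.25411902]), 'attitude': array([-15.25749843,   0.17868798, -73.50344114])} [ 505.56607287 -314.52685707  160.74657081] [-1.11372157 -0.2216296  -0.13528969]
```

View pics/w1b.png

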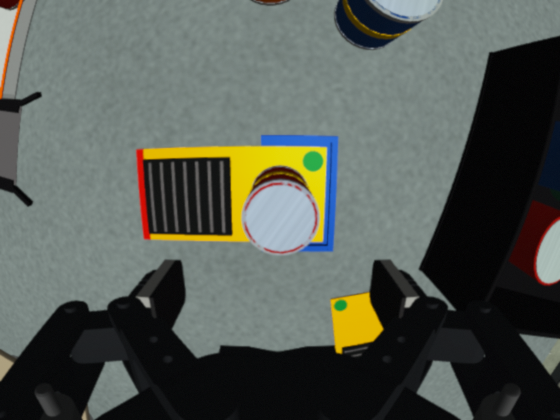

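The can top is centred at (280,217), and the label's front corners are at (137,150) and (148,240). The can sits between the open fingers.

```bash
python3 - <<'E'
from h import *
s=dict(np.load('pics/w1.npz'))
print('can',pt(s,(280.5,217.5),88,1))
q=[pt(s,p,3,1)[:2] for p in ((137,149.5),(148,240),(328,146.5))]; print(q,np.linalg.norm(q[0]-q[1]),np.linalg.norm(q[0]-q[2]))
print('padcorners',np.mean([pt(s,p,11,1)[:2] for p in ((144,159),(231,157),(231,235),(150,236))],0))
E
```

```text
can [ 507.88480364 -314.28282929   88.        ]
[array([ 511.26150428, -162.83371288]), array([ 419.5768386 , -193.27604588]), array([ 564.71401301, -345.2457456 ])] 96.60648818893888 190.0824041657336
padcorners [ 479.75822898 -228.2403153 ]
```

step_arm(targets=[[[1, 0, -30, 0, 0, 0], [1, 0, -60, 0, 0, 0], [1, 0, -85, 0, 0, 0], [1, 0, -96, 0, 0, 0], [1, 0, -96, 0, 0, 0]]])

```text
time: 1.62
tool_pos: [503.5, -314.9, 62.2]
tcp_rot: [-179.7, 0.2, 16.1]
ft_force: [-0.1, -0.1, 0.3]
finger_gap: 85.1
grip_force: 0.0
```

step_arm(targets=[[[0, 0, 0, 0, 0, 0], [0, 0, 0, 0, 0, 0], [0, 0, 0, 0, 0, 0], [0, 0, 0, 0, 0, 0], [0, 0, 0, 0, 0, 0], [0, 0, 0, 0, 0, 0], [0, 0, 0, 0, 0, 0], [0, 0, 0, 0, 0, 0]]], fingers=1, newtons=30)

```text
time: 2.28
tool_pos: [508.1, -316.4, 68.4]
tcp_rot: [179.8, -0.1, 16.3]
ft_force: [-0.8, 0.7, 7.3]
finger_gap: 53.9
grip_force: 31.6
```

step_arm(targets=[[[0, 0, 30, 0, 0, 0], [0, 0, 65, 0, 0, 0], [0, 0, 100, 0, 0, 0], [0, 0, 130, 0, 0, 0], [8, 39, 130, 0, 0, -0.05], [16, 78, 130, 0, 0, -0.1], [24, 117, 130, 0, 0, -0.15], [32, 156, 130, 0, 0, -0.2], [40, 195, 130, 0, 0, -0.237], [48, 234, 130, 0, 0, -0.237], [56, 273, 130, 0, 0, -0.237], [63, 312, 130, 0, 0, -0.237]]])

```text
time: 3.28
tool_pos: [569.9, -1.3, 196.4]
tcp_rot: [180.0, -0.1, 2.7]
ft_force: [2.2, -0.1, -2.6]
finger_gap: 53.9
grip_force: 33.4
```

step_arm(targets=[[[8, 40, 0, 0, 0, 0], [16, 78, 0, 0, 0, 0], [16, 81, 0, 0, 0, 0], [16, 81, 0, 0, 0, 0]]])

```text
time: 3.62
tool_pos: [585.7, 80.5, 196.1]
tcp_rot: [-180.0, -0.0, 2.9]
ft_force: [-1.3, -0.4, -3.4]
finger_gap: 53.9
grip_force: 33.6
```

```bash
python3 - <<'E'
from h import *
s=save('wrist','w2'); print(s['eye'],s['attitude'], r.sense()['tool_pos'],r.sense()['tcp_rot'],r.sense()['finger_gap'])
E
```

```text
[651.55060233  84.23816626 348.13974456] [-15.16530709   0.10557513 -87.05603543] [585.57459053  78.66557692 195.89345138] [ 1.79973640e+02 -2.07932615e-02  2.82600606e+00] 53.886975655067495
```

View pics/w2.png

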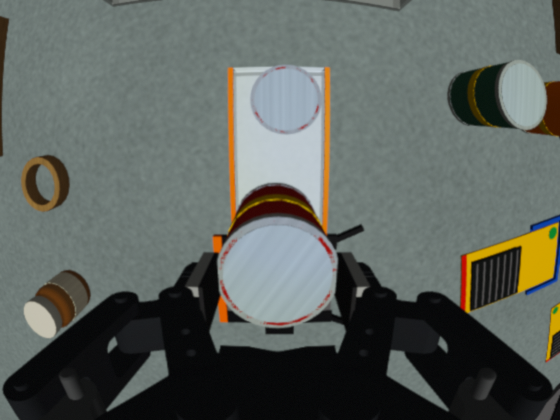

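The can is held over the lane. The lane's orange rims run at columns 229–234 (left) and 325–330 (right), and its rear corners are at (229,69) and (330,69).

```bash
python3 - <<'E'
from h import *
s=dict(np.load('pics/w2.npz'))
for p in ((229,69),(330,69),(232,200),(328,200)): print(p,pt(s,p,25,1))
print('heldcan top',pt(s,(279,273),218,1),'lanecan',pt(s,(286,99),88,1))
print('stop',pt(s,(214,236),8.5,1),pt(s,(222,322),8.5,1))
E
```

```text
(229, 69) [707.24264889 135.12933541  25.        ]
(330, 69) [712.53393409  35.81987809  25.        ]
(232, 200) [574.4211572  127.25898553  25.        ]
(328, 200) [579.55015759  28.77771209  25.        ]
heldcan top [588.44811612  80.40473136 218.        ] lanecan [673.48653023  78.85781921  88.        ]
stop [528.10102712 149.38401653   8.5       ] [412.77730768 142.05745102   8.5       ]
```

step_arm(targets=[[[-1, -1, -35, 0, 0, 0], [-1, -1, -70, 0, 0, 0], [-1, -1, -100, 0, 0, 0], [-1, -1, -118, 0, 0, 0], [-1, -1, -122, 0, 0, 0], [-1, -1, -125, 0, 0, 0], [-1, -1, -127, 0, 0, 0], [-1, -1, -127, 0, 0, 0]]])

```text
time: 4.33
tool_pos: [585.9, 76.1, 70.3]
tcp_rot: [180.0, -0.2, 2.6]
ft_force: [-0.2, 0.5, -3.1]
finger_gap: 54.2
grip_force: 33.6
```

step_arm(targets=[[[0, 0, -1, 0, 0, 0], [0, 0, -2, 0, 0, 0], [0, 0, -2.5, 0, 0, 0], [0, 0, -2.5, 0, 0, 0]]])

```text
time: 4.67
tool_pos: [586.5, 76.8, 68.5]
tcp_rot: [180.0, -0.2, 2.7]
ft_force: [-1.3, -0.1, 5.4]
finger_gap: 54.0
grip_force: 34.4
```

step_arm(targets=[[[0, 0, 0, 0, 0, 0], [0, 0, 0, 0, 0, 0], [0, 0, 0, 0, 0, 0], [0, 0, 0, 0, 0, 0], [0, 0, 0, 0, 0, 0], [0, 0, 0, 0, 0, 0], [0, 0, 0, 0, 0, 0], [0, 0, 0, 0, 0, 0]]], fingers=-1)

```text
time: 5.33
tool_pos: [584.5, 76.7, 65.9]
tcp_rot: [-180.0, 0.0, 2.7]
ft_force: [-0.6, -1.4, 0.3]
finger_gap: 85.7
grip_force: 0.0
```

step_arm(targets=[[[0, 0, 20, 0, 0, 0], [0, 0, 60, 0, 0, 0], [0, 0, 100, 0, 0, 0], [0, 0, 135, 0, 0, 0], [-10, -35, 150, 0, 0, 0.05], [-18, -72, 150, 0, 0, 0.1], [-28, -110, 150, 0, 0, 0.15], [-36, -148, 150, 0, 0, 0.2], [-44, -185, 150, 0, 0, 0.23], [-50, -220, 140, 0, 0, 0.23], [-55, -240, 140, 0, 0, 0.23], [-55, -240, 140, 0, 0, 0.23]]], fingers=-1)

```text
time: 6.33
tool_pos: [528.0, -167.3, 205.3]
tcp_rot: [180.0, 0.1, 15.6]
ft_force: [-0.6, 0.1, 0.6]
finger_gap: 85.4
grip_force: 0.0
```

```bash
python3 - <<'E'
from h import *
s=save('wrist','w3'); print(s['eye'],s['attitude'], r.sense()['tool_pos'],r.sense()['tcp_rot'],r.sense()['ft_force'])
E
```

```text
[ 591.85284425 -148.78933358  357.24962805] [-1.52838015e+01  4.79125618e-02 -7.43643196e+01] [ 528.76851421 -165.24111175  205.65225492] [-1.79987341e+02  3.65494058e-02  1.56511277e+01] [1.24591332 0.85505591 0.73791962]
```

View pics/w3.png

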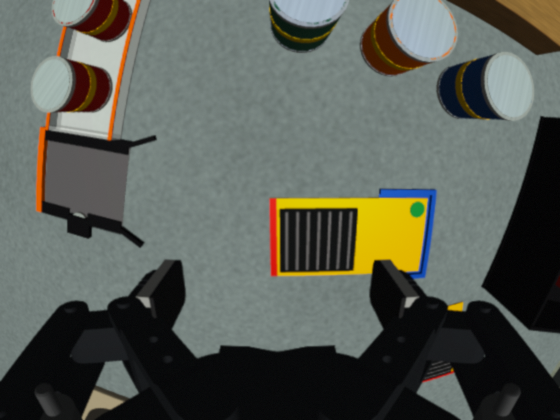

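The red can stands in the lane at (70,85). The label is clear, with corners at (271,198), (272,277), (433,197) and (429,275). The holder's mouth is at (127,148)–(123,222).

```bash
python3 - <<'E'
from h import *
s=dict(np.load('pics/w3.npz')); im=s['img'].astype(int)
b,g,rr=im[...,0],im[...,1],im[...,2]
m=((rr>90)&(b<80)&(rr-b>80)); m[:185]=0;m[282:]=0;m[:,:250]=0;m[:,440:]=0
v,u=np.nonzero(m); P=np.array([pt(s,p,3,1)[:2] for p in zip(u,v)],np.float32)
rc=cv2.minAreaRect(P); print(rc); bx=cv2.boxPoints(rc); print(bx)
m2=(im.max(2)<60);m2[:200]=0;m2[280:]=0;m2[:,:270]=0;m2[:,360:]=0
v,u=np.nonzero(m2); P=np.array([pt(s,p,11,1)[:2] for p in zip(u,v)],np.float32); print('pad',cv2.minAreaRect(P))
for n,p,z in (('mouth+x',(127.5,152),8.5),('mouth-x',(122.5,221),8.5),('stop+x',(47,136),8.5),('stop-x',(43,208),8.5)): print(n,pt(s,p,z,1))
print('can top',pt(s,(53,84),88,1))
E
```

```text
((491.69000244140625, -265.60400390625), (96.00935363769531, 188.98011779785156), 16.021249771118164)
[[ 419.4712  -188.03299]
 [ 471.62854 -369.673  ]
 [ 563.9088  -343.17502]
 [ 511.75146 -161.535  ]]
pad ((480.5035095214844, -228.34072875976562), (75.28910827636719, 84.99110412597656), 15.848103523254395)
mouth+x [522.49637035  10.79105775   8.5       ]
mouth-x [438.45132732   3.62672224   8.5       ]
stop+x [517.64337977 135.81625062   8.5       ]
stop-x [420.17654652 131.64391247   8.5       ]
can top [586.06874014  74.89435779  88.        ]
```

step_arm(targets=[[[-25, -33, -10, 0, 0, 0], [-49, -65, -40, 0, 0, 0], [-49, -65, -75, 0, 0, 0], [-49, -65, -110, 0, 0, 0], [-49, -65, -140, 0, 0, 0], [-49, -65, -160, 0, 0, 0], [-49, -65, -165, 0, 0, 0], [-49, -65, -165, 0, 0, 0]]], fingers=0)

```text
time: 7.05
tool_pos: [479.6, -226.6, 39.4]
tcp_rot: [-179.8, 0.1, 15.9]
ft_force: [-0.1, 0.4, 1.2]
finger_gap: 42.9
grip_force: 0.0
```

step_arm(targets=[[[0, 0, -1, 0, 0, 0], [0, 0, -2, 0, 0, 0], [0, 0, -3, 0, 0, 0], [0, 0, -4, 0, 0, 0], [0, 0, -4, 0, 0, 0], [0, 0, -4, 0, 0, 0]]])

```text
time: 7.55
tool_pos: [480.9, -228.4, 37.5]
tcp_rot: [180.0, -0.0, 15.9]
ft_force: [1.1, 0.3, 0.1]
finger_gap: 42.5
grip_force: 0.0
```

```bash
python3 - <<'E'
from h import *
P=[]
for i in range(3):
    s=save('wrist','w4'); x=r.sense(); print(np.round(x['tool_pos'],1),np.round(x['ft_force'],1),x['finger_gap'])
E
```

```text
[ 480.8 -228.4   37.4] [-0.1 -0.5  0.2] 42.49727688319367
[ 480.7 -228.4   37.3] [-0.   0.1 -0.3] 43.18587975318232
[ 480.6 -228.3   37.2] [-0.  -0.4 -0.3] 42.548863555313666
```

View pics/w4.png

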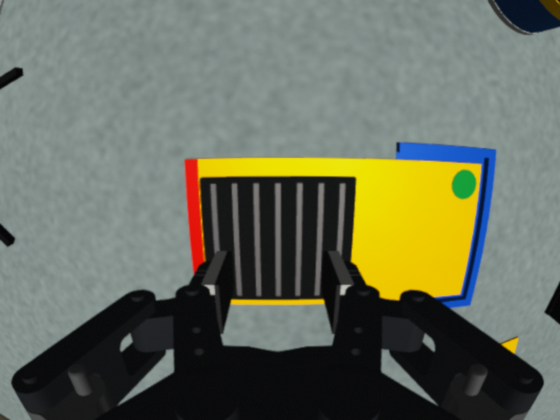

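The half-open fingers hover over the pad, which spans about (202–355, 178–298), and both tips lie within it. Now I'll find its top by touch.

step_arm(targets=[[[0, 0, -1, 0, 0, 0], [0, 0, -2, 0, 0, 0], [0, 0, -2, 0, 0, 0], [0, 0, -2, 0, 0, 0]]])

```text
time: 8.03
tool_pos: [480.4, -228.2, 34.8]
tcp_rot: [-180.0, 0.0, 15.9]
ft_force: [0.1, 0.0, -0.3]
finger_gap: 42.5
grip_force: 0.0
```

step_arm(targets=[[[0, 0, -0.5, 0, 0, 0], [0, 0, -1, 0, 0, 0], [0, 0, -1, 0, 0, 0], [0, 0, -1, 0, 0, 0]]])

```text
time: 8.37
tool_pos: [480.5, -228.2, 33.9]
tcp_rot: [-180.0, 0.0, 15.9]
ft_force: [-0.8, -0.5, -0.7]
finger_gap: 42.6
grip_force: 0.0
```

step_arm(targets=[[[0, 0, -0.5, 0, 0, 0], [0, 0, -1, 0, 0, 0], [0, 0, -1, 0, 0, 0], [0, 0, -1, 0, 0, 0]]])

```text
time: 8.7
tool_pos: [480.5, -228.2, 32.9]
tcp_rot: [-180.0, 0.0, 15.9]
ft_force: [-0.6, -0.9, -0.1]
finger_gap: 42.8
grip_force: 0.0
```

step_arm(targets=[[[0, 0, -0.5, 0, 0, 0], [0, 0, -1, 0, 0, 0], [0, 0, -1, 0, 0, 0], [0, 0, -1, 0, 0, 0]]])

```text
time: 9.03
tool_pos: [480.5, -228.2, 31.9]
tcp_rot: [-180.0, 0.0, 15.9]
ft_force: [-0.1, 0.8, 0.5]
finger_gap: 42.7
grip_force: 0.0
```

step_arm(targets=[[[0, 0, -0.5, 0, 0, 0], [0, 0, -1, 0, 0, 0], [0, 0, -1, 0, 0, 0], [0, 0, -1, 0, 0, 0]]])

```text
time: 9.37
tool_pos: [480.5, -228.3, 30.9]
tcp_rot: [-180.0, 0.0, 15.9]
ft_force: [0.0, -0.5, 0.1]
finger_gap: 42.6
grip_force: 0.0
```

step_arm(targets=[[[0, 0, -0.5, 0, 0, 0], [0, 0, -1, 0, 0, 0], [0, 0, -1, 0, 0, 0], [0, 0, -1, 0, 0, 0]]])

```text
time: 9.7
tool_pos: [480.5, -228.2, 29.9]
tcp_rot: [-180.0, 0.0, 15.9]
ft_force: [0.4, 0.4, -0.3]
finger_gap: 42.9
grip_force: 0.0
```

step_arm(targets=[[[0, 0, -0.5, 0, 0, 0], [0, 0, -1, 0, 0, 0], [0, 0, -1, 0, 0, 0], [0, 0, -1, 0, 0, 0]]])

```text
time: 10.03
tool_pos: [480.5, -228.2, 28.9]
tcp_rot: [-180.0, 0.0, 15.9]
ft_force: [0.3, 1.1, -0.5]
finger_gap: 43.0
grip_force: 0.0
```

step_arm(targets=[[[0, 0, -0.5, 0, 0, 0], [0, 0, -1, 0, 0, 0], [0, 0, -1, 0, 0, 0], [0, 0, -1, 0, 0, 0]]])

```text
time: 10.37
tool_pos: [480.5, -228.3, 27.9]
tcp_rot: [-180.0, 0.0, 15.9]
ft_force: [-0.1, -0.5, -0.4]
finger_gap: 42.5
grip_force: 0.0
```

step_arm(targets=[[[0, 0, -0.5, 0, 0, 0], [0, 0, -1, 0, 0, 0], [0, 0, -1, 0, 0, 0], [0, 0, -1, 0, 0, 0]]])

```text
time: 10.7
tool_pos: [480.5, -228.2, 26.9]
tcp_rot: [-180.0, 0.0, 15.9]
ft_force: [0.0, 1.0, 0.2]
finger_gap: 42.6
grip_force: 0.0
```

step_arm(targets=[[[0, 0, -0.5, 0, 0, 0], [0, 0, -1, 0, 0, 0], [0, 0, -1, 0, 0, 0], [0, 0, -1, 0, 0, 0]]])

```text
time: 11.03
tool_pos: [480.5, -228.2, 25.9]
tcp_rot: [-180.0, 0.0, 15.9]
ft_force: [-0.2, 1.2, -0.5]
finger_gap: 42.6
grip_force: 0.0
```

step_arm(targets=[[[0, 0, -0.5, 0, 0, 0], [0, 0, -1, 0, 0, 0], [0, 0, -1, 0, 0, 0], [0, 0, -1, 0, 0, 0]]])

```text
time: 11.37
tool_pos: [480.6, -228.2, 25.0]
tcp_rot: [-180.0, 0.0, 15.9]
ft_force: [0.8, -0.4, 0.3]
finger_gap: 42.7
grip_force: 0.0
```

step_arm(targets=[[[0, 0, -0.5, 0, 0, 0], [0, 0, -1, 0, 0, 0], [0, 0, -1, 0, 0, 0], [0, 0, -1, 0, 0, 0]]])

```text
time: 11.7
tool_pos: [480.5, -228.2, 23.9]
tcp_rot: [-180.0, 0.0, 15.9]
ft_force: [0.6, 0.6, 0.7]
finger_gap: 42.8
grip_force: 0.0
```

step_arm(targets=[[[0, 0, -0.5, 0, 0, 0], [0, 0, -0.7, 0, 0, 0], [0, 0, -0.7, 0, 0, 0]]])

```text
time: 11.95
tool_pos: [480.5, -228.2, 23.2]
tcp_rot: [-180.0, 0.0, 15.9]
ft_force: [-0.6, 0.4, -0.2]
finger_gap: 42.4
grip_force: 0.0
```

```bash
python3 - <<'E'
from h import *
s=save('wrist','w5'); x=r.sense(); print(np.round(x['tool_pos'],1),np.round(x['ft_force'],1))
a=s['img'][220:345,170:390]; cv2.imwrite('pics/c5.png',cv2.resize(a,None,fx=3.6,fy=3.6,interpolation=cv2.INTER_CUBIC))
E
```

```text
[ 480.6 -228.3   23.3] [-0.1  0.2 -1. ]
```

View pics/c5.png

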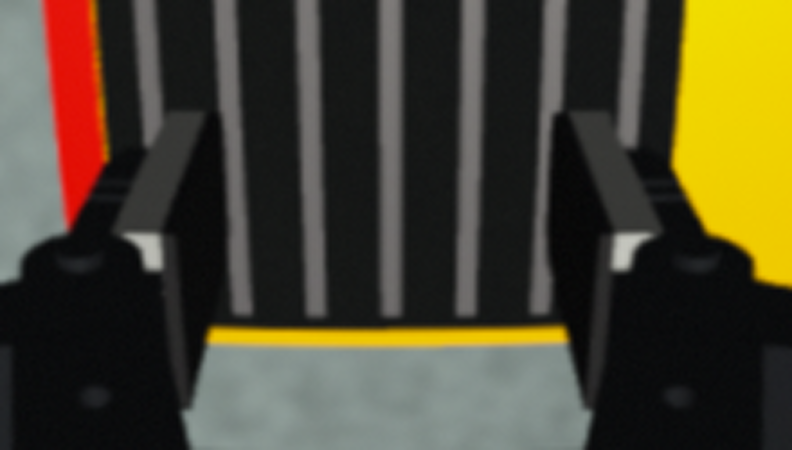

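Both tips are over the pad, centred at crop column 390, and not touching yet.

step_arm(targets=[[[0, 0, -0.5, 0, 0, 0], [0, 0, -0.7, 0, 0, 0], [0, 0, -0.7, 0, 0, 0]]])

```text
time: 12.25
tool_pos: [480.5, -228.2, 22.5]
tcp_rot: [-180.0, 0.0, 15.9]
ft_force: [-0.3, -0.6, 1.2]
finger_gap: 42.8
grip_force: 0.0
```

step_arm(targets=[[[0, 0, -0.5, 0, 0, 0], [0, 0, -0.7, 0, 0, 0], [0, 0, -0.7, 0, 0, 0]]])

```text
time: 12.5
tool_pos: [480.5, -228.2, 21.8]
tcp_rot: [-180.0, 0.0, 15.9]
ft_force: [-0.4, -0.3, 0.3]
finger_gap: 42.8
grip_force: 0.0
```

step_arm(targets=[[[0, 0, -0.5, 0, 0, 0], [0, 0, -0.7, 0, 0, 0], [0, 0, -0.7, 0, 0, 0]]])

```text
time: 12.75
tool_pos: [480.5, -228.2, 21.1]
tcp_rot: [-180.0, 0.0, 15.9]
ft_force: [0.1, -0.2, 0.3]
finger_gap: 42.6
grip_force: 0.0
```

step_arm(targets=[[[0, 0, -0.5, 0, 0, 0], [0, 0, -0.7, 0, 0, 0], [0, 0, -0.7, 0, 0, 0]]])

```text
time: 13.0
tool_pos: [480.5, -228.2, 20.4]
tcp_rot: [-180.0, 0.0, 15.9]
ft_force: [0.5, 0.3, -0.5]
finger_gap: 42.7
grip_force: 0.0
```

step_arm(targets=[[[0, 0, -0.5, 0, 0, 0], [0, 0, -0.7, 0, 0, 0], [0, 0, -0.7, 0, 0, 0]]])

```text
time: 13.25
tool_pos: [480.5, -228.2, 19.7]
tcp_rot: [-180.0, 0.0, 15.9]
ft_force: [0.2, 0.4, 0.4]
finger_gap: 42.4
grip_force: 0.0
```

```bash
python3 - <<'E'
from h import *
s=dict(np.load('pics/w5.npz'))
for z in (3,6,9,12,15,18,21): 
    a,b=pt(s,(230.6,251),z,1),pt(s,(324.2,251),z,1); print(z,np.linalg.norm(a-b),(a+b)/2)
E
```

```text
3 53.759695751532306 [ 476.74722759 -228.70743911    3.        ]
6 52.82351033613984 [ 477.91973386 -228.37597743    6.        ]
9 51.88732492074744 [ 479.09224014 -228.04451575    9.        ]
12 50.95113950535497 [ 480.26474641 -227.71305408   12.        ]
15 50.01495408996252 [ 481.43725269 -227.3815924    15.        ]
18 49.07876867457009 [ 482.60975896 -227.05013072   18.        ]
21 48.14258325917766 [ 483.78226524 -226.71866904   21.        ]
```

```bash
python3 - <<'E'
from h import *
s=dict(np.load('pics/w5.npz')); print(s['eye'],s['attitude'])
c=lambda u,v:(170+u/3.6,220+v/3.6)
def f(n,l,rt,gap):
    for z in np.arange(0,60,1.):
        a,b=pt(s,c(*l),z,1),pt(s,c(*rt),z,1)
        if np.linalg.norm(a-b)<gap: break
    print(n,z,(a+b)/2)
f('A',(218,112),(553,112),42.5)
f('Bpads',(222,262),(550,262),42.5)
f('D',(163,235),(614,235),42.5)
print('label -x edge mid',pt(s,c(390,340),3,1),'expect',np.array([480.5,-228.2])-48*np.array([.961,.276]))
print('pad -x edge',pt(s,c(390,326),9,1),pt(s,c(390,326),13,1),'expect',np.array([480.5,-228.2])-38.5*np.array([.961,.276]))
m=s['img'];
E
```

```text
[ 544.07745892 -209.67351843  175.27259109] [-15.18993084   0.08839721 -74.12072681]
A 39.0 [ 490.72624983 -224.60411356   39.        ]
Bpads 43.0 [ 472.02097569 -229.99901241   43.        ]
D 59.0 [ 484.00791412 -226.90833903   59.        ]
label -x edge mid [ 435.63424202 -241.02521794    3.        ] expect [ 434.372 -241.448]
pad -x edge [ 442.12245954 -239.15713954    9.        ] [ 444.57517886 -238.44785557   13.        ] expect [ 443.5015 -238.826 ]
```

```bash
python3 - <<'E'
from h import *
from scipy.spatial.transform import Rotation as Q
for n,tcp,yaw,gap,A in (('w1',(505.6,-315.2,161.2),16.3,85.4,((181,261),(374,261))),('w4',(480.6,-228.3,37.2),15.9,42.6,((230.5,251),(325,251)))):
    s=dict(np.load(f'pics/{n}.npz')); print(n,s['eye']-np.array(tcp))
    for off in (-20,-10,0,10,20):
        z=tcp[2]-off; a,b=pt(s,A[0],z,1),pt(s,A[1],z,1); 
        c=np.cos(np.radians(yaw));t=np.sin(np.radians(yaw)); m=(a+b)/2-np.array(tcp)
        print(off,'gap',round(np.linalg.norm(a-b),1),'of',gap,'tool x',round(m[0]*c+m[1]*t,1))
s=save('scene','s2'); 
p=np.array(pix(s,(480,-228,30)));print(p); x0,y0=int(p[0])-50,int(p[1])-50
cv2.imwrite('pics/c6.png',cv2.resize(s['img'][y0:y0+90,x0:x0+110],None,fx=6.5,fy=6.5,interpolation=cv2.INTER_CUBIC))
E
```

```text
w1 [ 64.35452725  21.09401874 151.05411902]
-20 gap 87.5 of 85.4 tool x 8.9
-10 gap 94.1 of 85.4 tool x 4.4
0 gap 100.8 of 85.4 tool x -0.0
10 gap 107.5 of 85.4 tool x -4.5
20 gap 114.2 of 85.4 tool x -9.0
w4 [ 63.57277314  18.52474032 152.12834171]
-20 gap 41.6 of 42.6 tool x 12.6
-10 gap 44.8 of 42.6 tool x 8.5
0 gap 47.9 of 42.6 tool x 4.5
10 gap 51.1 of 42.6 tool x 0.4
20 gap 54.2 of 42.6 tool x -3.6
[213.82255319 249.23452068]
```

View pics/c6.png

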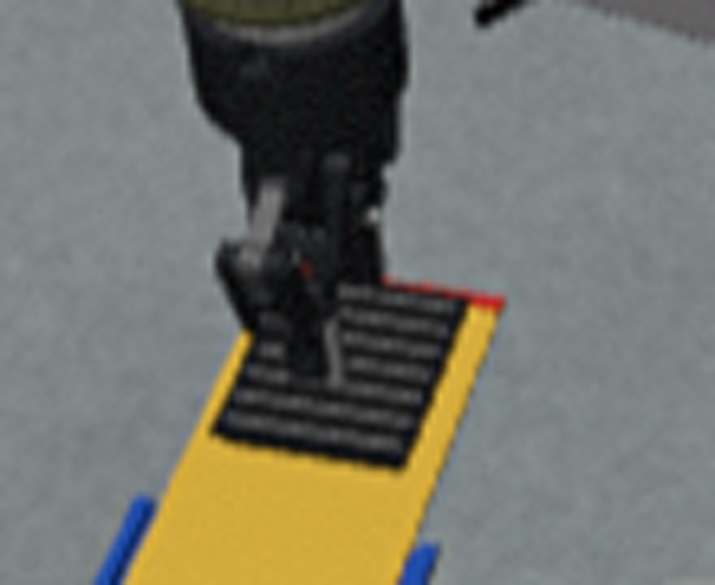

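The near fingertip's bottom is at crop (338,385) on its +x edge and about (325,380) in the middle.

```bash
python3 - <<'E'
from h import *
s=dict(np.load('pics/s2.npz'))
for z in (5,10,15,20,25,30,40):
    print(z,[np.round((np.array(pix(s,(x,y,z)))-(163,199)+.5)*6.5) for x,y in ((488.2,-255.1),(498.8,-252),(496.8,-245.3))])
# pad corner check tail +x (label 38.5,-34)
print([np.round((np.array(pix(s,(483.3+.961*a-.276*b,-237.8+.276*a+.961*b,z)))-(163,199)+.5)*6.5) for a,b,z in ((38.5,-34,10),(38.5,-34,14),(-38.5,-34,10),(48,65,3))])
print(r.sense()['ft_force'])
E
```

```text
5 [array([318., 429.]), array([346., 434.]), array([351., 420.])]
10 [array([316., 421.]), array([344., 425.]), array([350., 411.])]
15 [array([315., 412.]), array([343., 416.]), array([349., 402.])]
20 [array([314., 403.]), array([342., 407.]), array([348., 393.])]
25 [array([312., 394.]), array([341., 398.]), array([346., 384.])]
30 [array([311., 385.]), array([339., 389.]), array([345., 375.])]
40 [array([308., 366.]), array([337., 371.]), array([342., 357.])]
[array([402., 469.]), array([401., 462.]), array([205., 436.]), array([501., 296.])]
[ 0.39817461 -0.01748816 -0.59038335]
```

The scene view puts the tips at z≈25–30 with the TCP at 19.7, which is well above the pad at about 10 mm. So they stand farther back than stated, and I'll keep descending by touch.

step_arm(targets=[[[0, 0, -1, 0, 0, 0], [0, 0, -2, 0, 0, 0], [0, 0, -3, 0, 0, 0], [0, 0, -4, 0, 0, 0], [0, 0, -4, 0, 0, 0], [0, 0, -4, 0, 0, 0]]])

```text
time: 13.8
tool_pos: [480.5, -228.2, 15.6]
tcp_rot: [-180.0, 0.0, 15.9]
ft_force: [0.3, 0.1, 0.5]
finger_gap: 42.7
grip_force: 0.0
```

step_arm(targets=[[[0, 0, -0.5, 0, 0, 0], [0, 0, -1, 0, 0, 0], [0, 0, -1.5, 0, 0, 0], [0, 0, -2, 0, 0, 0], [0, 0, -2, 0, 0, 0], [0, 0, -2, 0, 0, 0]]])

```text
time: 14.3
tool_pos: [480.6, -228.3, 13.8]
tcp_rot: [-180.0, 0.0, 15.9]
ft_force: [-0.0, 0.7, -0.4]
finger_gap: 42.9
grip_force: 0.0
```

step_arm(targets=[[[0, 0, -0.5, 0, 0, 0], [0, 0, -1, 0, 0, 0], [0, 0, -1.5, 0, 0, 0], [0, 0, -2, 0, 0, 0], [0, 0, -2, 0, 0, 0]]])

```text
time: 14.72
tool_pos: [480.5, -228.2, 11.6]
tcp_rot: [-180.0, 0.0, 15.9]
ft_force: [0.4, 0.6, 1.1]
finger_gap: 43.0
grip_force: 0.0
```

step_arm(targets=[[[0, 0, -0.5, 0, 0, 0], [0, 0, -1, 0, 0, 0], [0, 0, -1, 0, 0, 0], [0, 0, -1, 0, 0, 0]]])

```text
time: 15.05
tool_pos: [480.6, -228.3, 10.8]
tcp_rot: [-180.0, 0.0, 15.9]
ft_force: [-0.4, 0.4, -0.0]
finger_gap: 42.3
grip_force: 0.0
```

step_arm(targets=[[[0, 0, -0.5, 0, 0, 0], [0, 0, -1, 0, 0, 0], [0, 0, -1, 0, 0, 0]]])

```text
time: 15.3
tool_pos: [480.5, -228.2, 9.7]
tcp_rot: [-180.0, 0.0, 15.9]
ft_force: [-0.9, 0.1, 0.0]
finger_gap: 42.8
grip_force: 0.0
```

step_arm(targets=[[[0, 0, -0.5, 0, 0, 0], [0, 0, -1, 0, 0, 0], [0, 0, -1, 0, 0, 0]]])

```text
time: 15.55
tool_pos: [480.5, -228.2, 8.7]
tcp_rot: [-180.0, 0.0, 15.9]
ft_force: [-0.0, -0.9, -0.3]
finger_gap: 42.6
grip_force: 0.0
```

step_arm(targets=[[[0, 0, -0.5, 0, 0, 0], [0, 0, -1, 0, 0, 0], [0, 0, -1, 0, 0, 0]]])

```text
time: 15.8
tool_pos: [480.5, -228.2, 7.7]
tcp_rot: [-180.0, 0.0, 15.9]
ft_force: [0.9, -0.0, -0.5]
finger_gap: 43.0
grip_force: 0.0
```

```bash
python3 - <<'E'
from h import *
s=save('scene','s3'); w=save('wrist','w6')
a=cv2.resize(s['img'][219:279,178:248],(560,480),interpolation=cv2.INTER_CUBIC)[:, :400]
b=cv2.resize(w['img'][200:340,210:350],(400,400),interpolation=cv2.INTER_CUBIC)
o=np.zeros((480,800,3),np.uint8); o[:,:400]=a; o[:400,400:]=b; cv2.imwrite('pics/c7.png',o); print(r.sense()['tool_pos'])
E
```

```text
[ 480.54888164 -228.24159147    7.74337333]
```

View pics/c7.png

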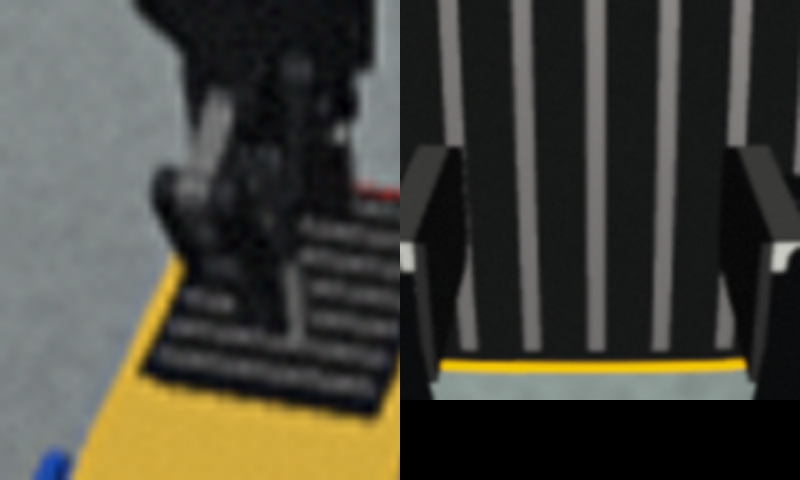

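The tip's +x corner is at about (298,345) in the left panel, which gives z≈18–19. The pad top is a few millimetres lower.

step_arm(targets=[[[0, 0, -0.5, 0, 0, 0], [0, 0, -1, 0, 0, 0], [0, 0, -1.5, 0, 0, 0], [0, 0, -1.5, 0, 0, 0]]])

```text
time: 16.23
tool_pos: [480.5, -228.2, 6.1]
tcp_rot: [-180.0, 0.0, 15.9]
ft_force: [0.6, 0.0, 0.6]
finger_gap: 42.7
grip_force: 0.0
```

step_arm(targets=[[[0, 0, -0.5, 0, 0, 0], [0, 0, -1, 0, 0, 0], [0, 0, -1, 0, 0, 0]]])

```text
time: 16.48
tool_pos: [480.5, -228.2, 5.2]
tcp_rot: [-180.0, 0.0, 15.9]
ft_force: [-0.4, -0.2, 0.1]
finger_gap: 42.9
grip_force: 0.0
```

step_arm(targets=[[[0, 0, -0.5, 0, 0, 0], [0, 0, -1, 0, 0, 0], [0, 0, -1, 0, 0, 0]]])

```text
time: 16.73
tool_pos: [480.5, -228.2, 4.2]
tcp_rot: [-180.0, 0.0, 15.9]
ft_force: [0.2, -0.9, 0.1]
finger_gap: 42.5
grip_force: 0.0
```

step_arm(targets=[[[0, 0, -0.5, 0, 0, 0], [0, 0, -1, 0, 0, 0], [0, 0, -1, 0, 0, 0]]])

```text
time: 16.98
tool_pos: [480.5, -228.2, 3.2]
tcp_rot: [-180.0, 0.0, 15.9]
ft_force: [-0.4, 0.4, 0.1]
finger_gap: 42.4
grip_force: 0.0
```

step_arm(targets=[[[0, 0, -0.5, 0, 0, 0], [0, 0, -1, 0, 0, 0], [0, 0, -1, 0, 0, 0]]])

```text
time: 17.23
tool_pos: [480.5, -228.2, 2.2]
tcp_rot: [-180.0, 0.0, 15.9]
ft_force: [0.8, 0.2, 0.2]
finger_gap: 43.0
grip_force: 0.0
```

step_arm(targets=[[[0, 0, -0.5, 0, 0, 0], [0, 0, -1, 0, 0, 0], [0, 0, -1, 0, 0, 0]]])

```text
time: 17.48
tool_pos: [480.8, -228.4, 1.7]
tcp_rot: [180.0, -0.0, 15.9]
ft_force: [-1.2, 0.2, 4.9]
finger_gap: 43.0
grip_force: 2.3
```

step_arm(targets=[[[0, 0, -0.3, 0, 0, 0], [0, 0, -0.5, 0, 0, 0], [0, 0, -0.5, 0, 0, 0]]])

```text
time: 17.73
tool_pos: [481.0, -228.5, 1.5]
tcp_rot: [180.0, -0.0, 15.9]
ft_force: [-1.8, 1.9, 6.4]
finger_gap: 42.3
grip_force: 3.3
```

step_arm(targets=[[[0, 0, -0.5, 0, 0, 0], [0, 0, -1, 0, 0, 0], [0, 0, -1, 0, 0, 0], [0, 0, -1, 0, 0, 0]]])

```text
time: 18.07
tool_pos: [481.5, -228.7, 1.2]
tcp_rot: [179.9, -0.1, 15.9]
ft_force: [-3.1, 0.4, 11.0]
finger_gap: 42.2
grip_force: 5.3
```

step_arm(targets=[[[-0.6, 1.9, 0, 0, 0, 0], [-1.7, 5.8, 0, 0, 0, 0], [-3, 10.6, 0, 0, 0, 0], [-4.4, 15.4, 0, 0, 0, 0], [-5.8, 20.2, 0, 0, 0, 0], [-6.9, 24, 0, 0, 0, 0], [-6.9, 24, 0, 0, 0, 0]]])

```text
time: 18.65
tool_pos: [475.2, -204.8, 1.3]
tcp_rot: [179.9, -0.1, 15.9]
ft_force: [-0.0, 1.1, 7.9]
finger_gap: 42.8
grip_force: 4.2
```

step_arm(targets=[[[-0.8, 2.9, -0.4, 0, 0, 0], [-2.2, 7.7, -0.8, 0, 0, 0], [-3.9, 13.5, -0.8, 0, 0, 0], [-5.5, 19.2, -0.8, 0, 0, 0], [-7.2, 25, -0.8, 0, 0, 0], [-8.8, 30.7, -0.8, 0, 0, 0], [-10.5, 36.5, -0.8, 0, 0, 0], [-12.1, 42, -0.8, 0, 0, 0], [-13.5, 47, -0.8, 0, 0, 0], [-14.1, 49, -0.8, 0, 0, 0], [-14.1, 49, -0.8, 0, 0, 0]]])

```text
time: 19.57
tool_pos: [461.8, -156.2, 1.1]
tcp_rot: [179.8, -0.2, 15.9]
ft_force: [-0.4, 0.1, 11.0]
finger_gap: 42.7
grip_force: 5.4
```

```bash
cat > m.py <<'E'
from h import *
def label(name):
    s=save('wrist',name); im=s['img'].astype(int); x=r.sense()
    m=((im[...,2]>90)&(im[...,0]<80)&(im[...,2]-im[...,0]>80)&(im[...,1]>100)); 
    return s,m,x
E
python3 - <<'E'
from h import *
s=save('top','t3'); im=s['img'].astype(int); x=r.sense(); print(np.round(x['tool_pos'],1),np.round(x['ft_force'],1))
def blob(s,box,cond):
    u0,v0,u1,v1=box; m=np.zeros(s['img'].shape[:2],bool); m[v0:v1,u0:u1]=cond[v0:v1,u0:u1]; return m
b,g,rr=im[...,0],im[...,1],im[...,2]
m=((rr>130)&(g>120)&(b<90)).astype(np.uint8); n,l,st,c=cv2.connectedComponentsWithStats(m)
for i in range(1,n):
    if st[i,4]>60:
        v,u=np.nonzero(l==i); P=np.array([pt(s,p,3)[:2] for p in zip(u,v)],np.float32); print(st[i],cv2.minAreaRect(P))
E
```

```text
[ 461.9 -156.2    1.1] [ 0.3  0.8 10.1]
[ 371   70   56   33 1812] ((879.1531372070312, -395.1863098144531), (162.0403289794922, 96.7595443725586), 89.5672836303711)
[   0  109   89   63 1085] ((727.3729858398438, 629.7849731445312), (254.1597137451172, 180.3419189453125), 89.42262268066406)
[ 33 109  30  23 115] ((785.2869873046875, 619.5089111328125), (61.3377799987793, 82.64173126220703), 2.251826286315918)
[ 71 109  18  18 111] ((792.0736083984375, 528.76513671875), (53.42875289916992, 46.92673873901367), 85.86048889160156)
[217 144   4  62  79] ((622.6234130859375, 130.49664306640625), (176.45396423339844, 3.640170097351074), 3.082836151123047)
[118 177  24  23 119] ((586.6774291992188, 381.4655456542969), (63.20235824584961, 63.536827087402344), 45.55487823486328)
[212 208   5  40 126] ((471.1372985839844, 142.36578369140625), (110.63764953613281, 9.62610149383545), 2.7453253269195557)
[408 236  46  57 761] ((361.2069396972656, -465.74554443359375), (140.016845703125, 72.7907485961914), 25.805278778076172)
[307 241  30  10  94] ((415.1362609863281, -158.7388458251953), (81.94974517822266, 25.18292999267578), 87.23954010009766)
```

```bash
cat > m.py <<'E'
from h import *
def label(n):
    s=save('wrist',n); im=s['img'].astype(int); x=r.sense()
    m=((im[...,2]>100)&(im[...,0]<70)&(im[...,2]-im[...,0]>90)).astype(np.uint8)
    k,l,st,c=cv2.connectedComponentsWithStats(m); 
    i=max((j for j in range(1,k)),key=lambda j:st[j,4]); v,u=np.nonzero(l==i)
    P=np.array([pt(s,p,3,1)[:2] for p in zip(u,v)],np.float32); rc=cv2.minAreaRect(P); print('rect',rc,st[i])
    T=[(q,v[u==q].min()) for q in range(u.min()+8,u.max()-8)]
    L=np.array([pt(s,(q,w-.5),3,1)[:2] for q,w in T],np.float32); f=cv2.fitLine(L,cv2.DIST_HUBER,0,.01,.01).ravel()
    yaw=np.degrees(np.arctan2(f[1],f[0]))%180-90; yv=np.array([-np.sin(np.radians(yaw)),np.cos(np.radians(yaw))]); xv=np.array([yv[1],-yv[0]])
    fr=np.percentile(P@yv,99.7); o=xv*((f[2:]@xv)-48)+yv*(fr-65)
    print('yaw',yaw,'origin',o,'len',fr-np.percentile(P@yv,.3))
    d=o-np.array([474,72.5]); a=np.radians(2.9); print('in lane x,y',d[0]*np.cos(a)+d[1]*np.sin(a),-d[0]*np.sin(a)+d[1]*np.cos(a))
    print('tcp',np.round(x['tool_pos'],1),np.round(x['ft_force'],1)); return s
E
python3 -c "
from m import *
label('w7')"
```

```text
rect ((473.6044616699219, -193.90040588378906), (95.53436279296875, 189.22987365722656), 15.958137512207031) [  165   165   349   157 23762]
yaw 16.166176 origin [ 464.99988 -166.00833] len 188.32066
in lane x,y -21.055433841840205 -237.74754468125212
tcp [ 461.9 -156.2    1.1] [ 0.7 -0.  11.1]
```

step_arm(targets=[[[1, 4, 0, 0, 0, -0.01], [3, 11, 0, 0, 0, -0.032], [5, 19, 0, 0, 0, -0.057], [7.2, 27, 0, 0, 0, -0.082], [9.4, 35, 0, 0, 0, -0.107], [11.6, 43, 0, 0, 0, -0.132], [13.8, 51, 0, 0, 0, -0.157], [16, 59, 0, 0, 0, -0.182], [18, 66, 0, 0, 0, -0.207], [19.6, 72, 0, 0, 0, -0.225], [20, 73.4, 0, 0, 0, -0.229], [20, 73.4, 0, 0, 0, -0.229]]])

```text
time: 20.67
tool_pos: [482.1, -82.3, 1.1]
tcp_rot: [179.9, -0.3, 2.7]
ft_force: [-0.2, -0.5, 11.0]
finger_gap: 42.6
grip_force: 5.7
```

```bash
python3 - <<'E'
from m import *
s=label('w8')
E
```

```text
rect ((484.3646240234375, -121.84718322753906), (96.02525329589844, 189.14378356933594), 2.842202663421631) [  165   165   350   158 23753]
yaw 2.9699783 origin [482.71683 -92.69237] len 188.27463
in lane x,y 0.3480966974258344 -165.42182506090776
tcp [482.1 -82.4   1.1] [ 0.6  1.2 11. ]
```

step_arm(targets=[[[-0.2, 3, 0, 0, 0, 0], [-0.5, 8, 0, 0, 0, 0], [-0.7, 14, 0, 0, 0, 0], [-1, 20, 0, 0, 0, 0], [-1.3, 26, 0, 0, 0, 0], [-1.6, 32, 0, 0, 0, 0], [-1.9, 38, 0, 0, 0, 0], [-2.2, 44, 0, 0, 0, 0], [-2.5, 50, 0, 0, 0, 0], [-2.8, 55, 0, 0, 0, 0], [-3, 60, 0, 0, 0, 0], [-3, 60, 0, 0, 0, 0]]])

```text
time: 21.72
tool_pos: [479.1, -21.9, 1.1]
tcp_rot: [179.9, -0.3, 2.8]
ft_force: [0.0, 1.0, 11.1]
finger_gap: 42.7
grip_force: 5.7
```

```bash
python3 - <<'E'
from m import *
s=label('w9')
E
```

```text
rect ((481.3726806640625, -61.24510192871094), (96.00247955322266, 189.3250732421875), 2.8746092319488525) [  166   165   348   158 23152]
yaw 3.0630646 origin [479.67365  -32.095463] len 188.36697
in lane x,y 0.3745871251079498 -104.74855975356161
tcp [479.1 -21.9   1.1] [-0.2  0.7 11.6]
```

step_arm(targets=[[[-0.1, 3, -0.4, 0, 0, 0], [-0.4, 8, -0.8, 0, 0, 0], [-0.6, 12, -0.8, 0, 0, 0], [-0.8, 16, -0.8, 0, 0, 0], [-1, 20, -0.8, 0, 0, 0], [-1.2, 24, -0.8, 0, 0, 0], [-1.4, 28, -0.8, 0, 0, 0]]])

```text
time: 22.35
tool_pos: [478.4, 5.2, 0.9]
tcp_rot: [179.9, -0.3, 2.7]
ft_force: [0.5, -4.3, 14.2]
finger_gap: 42.8
grip_force: 7.0
```

step_arm(targets=[[[-0.1, 3, 0, 0, 0, 0], [-0.2, 6, 0, 0, 0, 0], [-0.4, 9, 0, 0, 0, 0], [-0.6, 12, 0, 0, 0, 0], [-0.7, 15, 0, 0, 0, 0], [-0.8, 18, 0, 0, 0, 0]]])

```text
time: 22.85
tool_pos: [478.3, 23.0, 1.0]
tcp_rot: [179.9, -0.4, 2.7]
ft_force: [2.3, -6.4, 11.8]
finger_gap: 42.6
grip_force: 5.9
```

```bash
python3 - <<'E'
from m import *
s=label('w10')
E
```

```text
rect ((480.73516845703125, -16.52489471435547), (95.55908203125, 189.29075622558594), 2.5454323291778564) [  166   164   349   159 21152]
yaw 6.858383 origin [473.59848   11.650021] len 189.50201
in lane x,y -3.4795849334604183 -60.75173824573697
tcp [478.3  23.6   1. ] [ 2.8 -2.5 11.8]
```

step_arm(targets=[[[-0.1, 2, -0.4, 0, 0, 0], [-0.2, 5, -0.7, 0, 0, 0], [-0.4, 8, -0.7, 0, 0, 0], [-0.6, 12, -0.7, 0, 0, 0], [-0.8, 16, -0.7, 0, 0, 0], [-1, 20, -0.7, 0, 0, 0]]])

```text
time: 23.4
tool_pos: [477.6, 42.9, 0.7]
tcp_rot: [179.8, -0.4, 2.7]
ft_force: [2.2, -8.1, 15.4]
finger_gap: 42.8
grip_force: 7.7
```

step_arm(targets=[[[-0.2, 4, 0, 0, 0, 0], [-0.4, 8, 0, 0, 0, 0], [-0.6, 12, 0, 0, 0, 0], [-0.8, 16, 0, 0, 0, 0], [-1, 20, 0, 0, 0, 0]]])

```text
time: 23.82
tool_pos: [476.5, 63.0, 0.7]
tcp_rot: [179.9, -0.4, 2.7]
ft_force: [2.0, -7.5, 14.8]
finger_gap: 42.6
grip_force: 7.9
```

```bash
python3 - <<'E'
from m import *
s=label('w11')
E
```

```text
rect ((478.9799499511719, 23.44939422607422), (96.10942077636719, 189.2633819580078), 2.992875099182129) [  166   166   349   157 19751]
yaw 7.1889496 origin [470.12402  51.44186] len 189.66068
in lane x,y -4.936406026041301 -20.8350747956095
tcp [476.5  63.8   0.7] [ 1.9 -4.4 15.7]
```

step_arm(targets=[[[-0.2, 4, 0, 0, 0, 0], [-0.4, 8, 0, 0, 0, 0], [-0.6, 12, 0, 0, 0, 0], [-0.7, 14, 0, 0, 0, 0], [-0.8, 16, 0, 0, 0, 0]]])

```text
time: 24.28
tool_pos: [475.6, 79.1, 0.6]
tcp_rot: [179.9, -0.4, 2.8]
ft_force: [1.5, -7.2, 16.5]
finger_gap: 42.6
grip_force: 8.1
```

step_arm(targets=[[[0, 1, 0, 0, 0, 0], [-0.1, 2, 0, 0, 0, 0], [-0.1, 2, 0, 0, 0, 0]]])

```text
time: 24.53
tool_pos: [475.5, 81.4, 0.6]
tcp_rot: [179.9, -0.4, 2.7]
ft_force: [1.7, -5.0, 16.3]
finger_gap: 42.4
grip_force: 8.1
```

```bash
python3 - <<'E'
from m import *
s=label('w12')
E
```

```text
rect ((477.90655517578125, 41.822757720947266), (96.0362319946289, 189.1454315185547), 3.0810623168945312) [  166   167   349   156 19138]
yaw 4.988655 origin [468.03406  69.91448] len 188.54301
in lane x,y -6.089111092897499 -2.280372192923617
tcp [475.5  81.4   0.6] [ 1.  -6.  16.5]
```

step_arm(targets=[[[0, 0.7, 0, 0, 0, 0], [-0.1, 1.5, 0, 0, 0, 0], [-0.1, 1.5, 0, 0, 0, 0]]])

```text
time: 24.83
tool_pos: [475.4, 82.8, 0.6]
tcp_rot: [179.9, -0.4, 2.7]
ft_force: [0.8, -6.2, 16.0]
finger_gap: 42.1
grip_force: 8.1
```

```bash
python3 - <<'E'
from m import *
s=label('w13')
E
```

```text
rect ((481.08770751953125, 49.85698699951172), (96.11641693115234, 205.4387969970703), 0.7890834212303162) [  140   152   375   171 22312]
yaw 4.396904 origin [466.94897  84.37253] len 201.25465
in lane x,y -6.441329444097516 12.214055713452854
tcp [475.5  82.8   0.6] [ 1.  -6.1 15.8]
```

step_arm(targets=[[[0, 0.7, 0, 0, 0, 0], [-0.1, 1.5, 0, 0, 0, 0], [-0.1, 1.5, 0, 0, 0, 0]]])

```text
time: 25.13
tool_pos: [475.4, 83.6, 0.6]
tcp_rot: [179.8, -0.4, 2.7]
ft_force: [1.0, -10.2, 16.9]
finger_gap: 42.5
grip_force: 8.1
```

```bash
cat > t.py <<'E'
from h import *
def tail(s):
    im=s['img'].astype(int); m=((im[...,1]>100)&(im[...,0]<70)&(im[...,2]>120)).astype(np.uint8)
    k,l,st,c=cv2.connectedComponentsWithStats(m); i=max(range(1,k),key=lambda j:st[j,4]); v,u=np.nonzero(l==i)
    P=np.array([pt(s,p,3,1)[:2] for p in zip(u,v)]); a=np.radians(2.9); d=P-np.array([474,72.5]); y=-d[:,0]*np.sin(a)+d[:,1]*np.cos(a)
    return np.percentile(y,.3)+125
E
python3 - <<'E'
from t import *
s=save('wrist','w14'); x=r.sense()
for n in ('w11','w12','w13','w14'): print(n,tail(dict(np.load(f'pics/{n}.npz'))))
print(x['tool_pos'],x['ft_force'])
E
```

```text
w11 -18.518280696057218
w12 -0.05033408562375996
w13 1.3291440786095023
w14 1.9178829586744968
[475.35689526  83.61930601   0.61744718] [ 0.84758569 -9.86410402 16.19457603]
```

The stop is reached: the drag force jumped to 10 N and the label no longer follows. I'll ease off and lift.

step_arm(targets=[[[0, -0.3, 0.5, 0, 0, 0], [0, -0.5, 1.5, 0, 0, 0], [0, -0.5, 3, 0, 0, 0], [0, -0.5, 6, 0, 0, 0], [0, -0.5, 15, 0, 0, 0], [0, -0.5, 40, 0, 0, 0], [0, -0.5, 75, 0, 0, 0], [0, -0.5, 110, 0, 0, 0], [0, -0.5, 150, 0, 0, 0], [0, -30, 180, 0, 0, 0], [0, -60, 180, 0, 0, 0], [0, -60, 180, 0, 0, 0]]])

```text
time: 26.18
tool_pos: [472.7, 21.6, 180.8]
tcp_rot: [179.9, -0.3, 2.6]
ft_force: [-1.0, 0.5, -0.5]
finger_gap: 42.8
grip_force: 0.0
```

```bash
python3 - <<'E'
from t import *
s=save('wrist','w15'); print('tail-based y',tail(s)); im=s['img'].astype(int); x=r.sense(); print(x['tool_pos'],x['ft_force'],x['time'])
# red band vs orange stop: profile along lane y at x=0, 25 (lane) in image
from scipy.spatial.transform import Rotation as Q
m=s['mtx']; a=np.radians(2.9)
def fpix(P):
    c=R(s).T@(np.array(P)-s['eye']); t=np.arctan2(np.hypot(c[0],c[1]),-c[2]); h=np.hypot(c[0],c[1]); return m[0,2]+m[0,0]*t*c[0]/h, m[1,2]-m[1,1]*t*c[1]/h
for lx in (0,25):
    for ly in range(52,80,2):
        P=[474+lx*np.cos(a)-ly*np.sin(a),72.5+lx*np.sin(a)+ly*np.cos(a),3 if ly<65 else 8.5]; u,v=fpix(P); print(lx,ly,(round(u),round(v)),s['img'][round(v),round(u)])
for p in ():pass
t=save('top','t9'); 
# can top in top view (grey disc) by projection check
for n,Pp in (('can expect',(586,77,88)),):print(n,pix(t,Pp))
E
```

```text
tail-based y 1.8809071320244897
[471.62738344  23.44391615 178.86690585] [-1.0415037   0.56461602 -1.17171351] 26.2333
0 52 (181, 188) [66 67 68]
0 54 (179, 188) [23 23 22]
0 56 (177, 188) [20 21 37]
0 58 (176, 188) [18 20 98]
0 60 (174, 188) [ 10  17 212]
0 62 (172, 188) [  5  17 220]
0 64 (170, 189) [  5  17 218]
0 66 (167, 190) [  0  80 188]
0 68 (165, 190) [  0 112 235]
0 70 (164, 190) [  0 112 235]
0 72 (162, 190) [  0 113 235]
0 74 (160, 190) [  0 113 233]
0 76 (158, 190) [100 132 178]
0 78 (157, 190) [132 142 141]
25 52 (180, 165) [82 83 85]
25 54 (178, 165) [23 25 23]
25 56 (176, 165) [20 21 21]
25 58 (174, 165) [ 16  20 130]
25 60 (172, 165) [ 10  19 221]
25 62 (171, 165) [  8  17 220]
25 64 (169, 165) [  7  17 220]
25 66 (165, 166) [  0  90 204]
25 68 (164, 166) [  0 110 231]
25 70 (162, 166) [  0 114 235]
25 72 (160, 166) [  0 113 235]
25 74 (158, 166) [  0 113 233]
25 76 (157, 166) [ 50 120 219]
25 78 (155, 166) [129 137 135]
can expect (np.float64(235.37203147862456), np.float64(182.11279333879753))
```

The red band meets the orange stop with no gap, and the arm touches nothing.

```bash
python3 -c "
from bench import r
print(r.hand_in())"
```

```text
the job is handed in; nothing more can be done
None
```

The red can stands in the lane's front place, the label is dragged fully home against the orange stop, and the job is handed in at about 26 s; the hand-in returned no verdict.

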